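# Lay the tall carton down on the board and butt it against the stop

### The job

Without gripping or lifting it, gently push the tall carton over so that it lands lying on its broad face inside the outlined rectangle on the board, its top end towards the board's raised end stop. Then slide it along, still lying inside the outline, until its top end rests against the stop. Leave everything else on the slab where it is.

Things in the scene. Friction and masses are not known exactly. Their poses are not given: they have to be found in the camera images.
- zone (a point): middle of the outlined rectangle on the fixed light wood board, on its top face, 12 mm above the slab. It is 205 mm along the board (x) by 130 across (y), bounded at x = +102.5 by the upright face of a wooden end stop (14 mm higher than the board's top, full width), on the other sides by flush dark inlaid lines 5 mm wide. Board: x -172 to +118, y -80 to +80
- carton: tall white card carton (brown panels) standing on the board across the near line (x = -102.5 of zone), 45 mm deep (own x), 90 wide (own y), 150 tall (own z); origin at the centre of its underside. Its front broad face (+x) looks at the stop within 5 degrees and stands 8 to 23 mm inside the near line, at most 10 mm off the board's midline
- carton_center (a point): centre of the carton, 75 mm above its underside. It weighs 0.25 to 0.45 kg, evenly spread. Pushed forward near its top it tips over its front bottom edge, which hardly slips, and comes to lie with its top end 25 to 50 mm short of the stop; lying, it is 45 mm high and slides when pushed at its foot end
- foot_left (a point): bottom corner at +y of the carton's front broad face (the face at own x = +22.5 mm)
- foot_right (a point): bottom corner at -y of the carton's front broad face (the face at own x = +22.5 mm)
- head_left (a point): top corner at +y of the carton's front broad face (the face at own x = +22.5 mm)
- head_right (a point): top corner at -y of the carton's front broad face (the face at own x = +22.5 mm)
- short_carton: short white card carton 45 x 70 x 80 tall, standing on the slab beside the board (mm); a bystander, origin at the middle of its underside
- jar: glass jar with steel cap, 44 diameter, 90 tall, standing on the slab beside the board, on the other side from the short carton (mm); a bystander, origin at the middle of its underside
- stockpot: lidded aluminium stockpot, 210 diameter, about 153 tall with its knob (mm); a bystander, origin at the middle of its underside
- bowls: stack of three white ceramic bowls, 156 diameter, 76 tall (mm); a bystander, origin at the middle of its underside
- flip_box: clear plastic box with flip-top lid, about 125 x 164 x 80 tall (mm); a bystander, origin at the middle of its underside
- whisk: small steel whisk lying flat, about 210 long, 40 thick (mm); a bystander, origin at the middle of its underside
Things that resemble listed ones, but are neither listed nor needed, are in the scene too. Leave any blue or red look-alike of the carton alone.

How it is judged:
By the outcome, as a careful person would: the job done as asked, in the order asked, and still so for the second after the job is handed in, with the robot touching nothing.
It also fails if it takes over 42 s, if anything falls off the work surface, if the arm or the gripper's body presses on something with over 40 N, if the wrist force passes 120 N, or if a joint passes its speed limit or range.

### The arm

A 7-joint arm with a two-finger parallel gripper is mounted at the origin on the work surface. World frame = base frame: x ahead of the robot, y to its left, z up, the work surface at z = 0. Lengths are in m, angles in rad, forces in N, time in s.
With the tool pointing down it reaches from about 0.425 to 0.925 m from the base axis. Payload 6.8 kg.
Tool frame: the origin (TCP) lies on the centre line of the jaws, within the pads' length; the fingertips stand 14 mm ahead of it and the grasp point (between the pads) lies 5 mm behind it (r.tips_ahead is the distance from the TCP to the fingertips, in m); z points along the fingers, y is the line along which they close (so a half turn about z gives the same grasp; the last joint's range is limited). The gripper opens to 85 mm and grips with 20 to 120 N. Pads are 22 mm wide; open, the fingers measure 114 mm over their backs; the gripper's body (76 mm by 85 mm) begins 54 mm behind the grasp point. The pads swing forward as they close: fully open they stand 13 mm farther back than shut.
Start: joints at [-1.224, 0.477, 0.022, 1.555, -0.011, 1.109, -0.083], TCP at [0.297, 0.606, 0.245] pointing down, gripper open.
Joint ranges: [-2.96, 2.96], [-0.34, 2.1], [-1.41, 1.46], [0.24, 2.44], [-1.37, 4.51], [0.17, 1.92], [-2.96, 2.96]. Speed limits (rad/s): [2.39, 2.39, 3.14, 3.14, 3.14, 3.14, 3.14].

### API

Orientations are given as a rotation vector (axis times angle).
In Python, from bench import r, eyes gives the robot as it stands.
- The arm moves only by the tool step_arm, never from a script. Its argument "rows" is a list of rows, each a list of 6 numbers: the shift along the world's x, y, z in units of 60 cm (1.0 is 60 cm), then the turn, a rotation vector about the world's x, y, z in units of pi rad (1.0 is pi rad). In form: [[x, y, z, rx, ry, rz], ...]. A call has 1 to 5 rows; each row is the pose to reach, as a shift and turn from the pose commanded when the call began, turning the shorter way round; what a row does not reach only later rows make up. A row lasts 1/12 s, in which the tool goes at most 41.7 mm and 7.16 degrees, less where a joint would pass 70% of its speed; a pose out of reach is approached as far as the arm can. A call with a number of a shift or a turn outside -1 to 1 is refused whole. A call with a gripper value outside its range is refused whole. "jaw" is the closure, from 0 (fully open) to 1 (shut), set as the call begins (left out, the last holds). The fingers move at their own pace and stop on an object; "squeeze" is the grip in N (left out, the last holds). Time passes only in rows, so rows that repeat a pose let the fingers close. It gives the time, the measured TCP pose, the force, the opening and the grip force at its end, in the units of the state.
- r.get_obs(): the state, without advancing time (a new reading comes with each control period).
- eyes.grab_frame(name): name is "scene" or "top" or "wrist"; returns the picture (480x640x3 uint8, red, green, blue); there is no depth.
- eyes.camera_info(name): a dict with "mtx" (3x3 intrinsics, pixels), "k1" (the pictures are not rectified: a ray, as slopes to the right and down, at radius r is drawn at 1 + k1 r^2 times it, then the intrinsics apply), "extrinsics" (4x4, takes a point from camera to world coordinates); the wrist camera has in their place "tool_from_camera" (4x4, takes a point from camera to tool coordinates, whose origin is the TCP and whose axes are the flange's). Camera axes: x right, y down, z forward; pixel columns grow to the right and rows downward; lengths in m; the calibration is good to about 2 mm. A picture is of the moment at which its call begins: read the wrist's pose just before it. camera_info takes no time and is no camera call.
- r.hand_in(): hands the job in; it is judged then, once.
The state is a dict: "clock": time; "joints": joint angles; "qvel": joint speeds; "tau": joint torques, N m; "tcp_pos": TCP position; "orientation": TCP orientation; "contact_force": force on the tool from outside, world axes, zero at the start; "moment": the same for the moment, N m; "grip_width": finger opening in m; "gripper_force": force on a finger pad.
Only numpy, scipy, OpenCV 4.12 (cv2) and the standard library are available. Lean on these libraries where they do the work, as an engineer would, in place of code of your own. Each camera call takes 0.05 s, during which the arm holds its last target. There are 200 camera calls.

## Working session

There is one attempt and no reset: what is moved stays moved. The work goes in short steps, Python scripts to look and compute and a tool call to move; the robot and the scene stay as the last step left them, time stands still between calls to the robot, and variables do not carry over. Pictures are saved under pics/ and viewed, at most 10 in all, crops included, and the job is handed in when it is done.

Besides the shell and the picture viewer there is one more tool, called after ">>>" as name(argument=value, ...), one argument or row to a line, values as JSON. step_arm: Moves the arm, as the interface text tells. Shifts and turns lie within -1 to 1; 1 stands for 60 cm of shift or pi rad of turn. Its arguments: {"type":"object","properties":{"rows":{"type":"array"},"jaw":{"type":"number"},"squeeze":{"type":"number"}},"required":["rows"]}

```bash
mkdir -p pics; ls
cat > h.py <<'E'
import numpy as np,cv2,json
from bench import r,eyes
def save(n,f):
    im=eyes.grab_frame(n); cv2.imwrite(f,im[:,:,::-1]); return im
def ray(n,u,v):
    c=eyes.camera_info(n);K=np.array(c["mtx"]);T=np.array(c["extrinsics"])
    p=cv2.undistortPoints(np.array([[[u,v]]],float),K,np.array([c["k1"],0,0,0,0][:5],float))[0,0]
    # forward distortion model (1+k1 r^2): same as OpenCV
    return T[:3,3],T[:3,:3]@np.array([p[0],p[1],1])
def onz(n,u,v,z):
    o,d=ray(n,u,v); return o+d*(z-o[2])/d[2]
def px(n,P):
    c=eyes.camera_info(n);T=np.linalg.inv(np.array(c["extrinsics"]))
    return cv2.projectPoints(np.array(P,float).reshape(-1,1,3),cv2.Rodrigues(T[:3,:3])[0],T[:3,3],np.array(c["mtx"],float),np.array([c["k1"],0,0,0],float))[0][:,0]
E
python3 - <<'E'
from h import *
save("scene","pics/s0.png");save("top","pics/t0.png")
print(r.get_obs())
print(eyes.camera_info("scene"),eyes.camera_info("top"))
E
```

```text
pics
{'clock': 0.1, 'joints': array([-1.22407097,  0.47769982,  0.02231434,  1.55636835, -0.01154169,
        1.1093507 , -0.08309129]), 'qvel': array([ 3.24573500e-04, -1.97536361e-03,  5.81946682e-04, -2.33848815e-03,
        8.10024735e-04,  2.63489152e-05,  7.10582179e-04]), 'tau': array([ 3.85170497e-03, -5.97756708e+01,  1.61342919e+00, -2.81954205e+01,
        1.27842525e-02,  5.05714313e-03,  1.34475710e-05]), 'tcp_pos': array([0.2962794 , 0.60590301, 0.24442754]), 'orientation': array([-7.08171679e-01, -3.06041421e+00,  2.62440567e-03]), 'contact_force': array([ 0.26460056, -0.07916526, -0.09643103]), 'moment': array([ 0.00028887,  0.04122381, -0.02310409]), 'gripper_force': 0.0, 'grip_width': 0.08545515693052665}
{'mtx': array([[570.29401136,   0.        , 318.19202735],
       [  0.        , 570.29401136, 248.78363165],
       [  0.        ,   0.        ,   1.        ]]), 'k1': 0.006460559547452646, 'extrinsics': array([[-0.40378349,  0.59551242, -0.6944954 ,  1.62964412],
       [ 0.91483873,  0.26730133, -0.30268813,  0.42851896],
       [ 0.00538501, -0.75757175, -0.65272969,  1.16150907],
       [ 0.        ,  0.        ,  0.        ,  1.        ]])} {'mtx': array([[513.56626891,   0.        , 313.78097693],
       [  0.        , 513.56626891, 246.00401043],
       [  0.        ,   0.        ,   1.        ]]), 'k1': 0.02871466421753807, 'extrinsics': array([[ 0.02813605, -0.99156664,  0.12650675,  0.3759527 ],
       [-0.99935481, -0.02507656,  0.02571256, -0.06834288],
       [-0.02232336, -0.12714858, -0.99163244,  1.23871835],
       [ 0.        ,  0.        ,  0.        ,  1.        ]])}
```

View pics/s0.png

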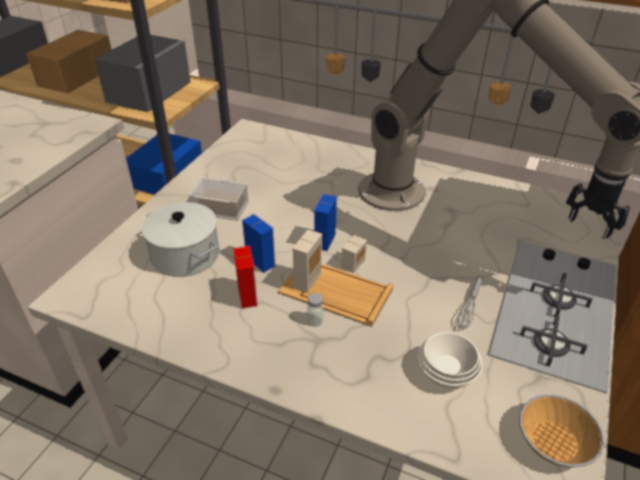

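View pics/t0.png

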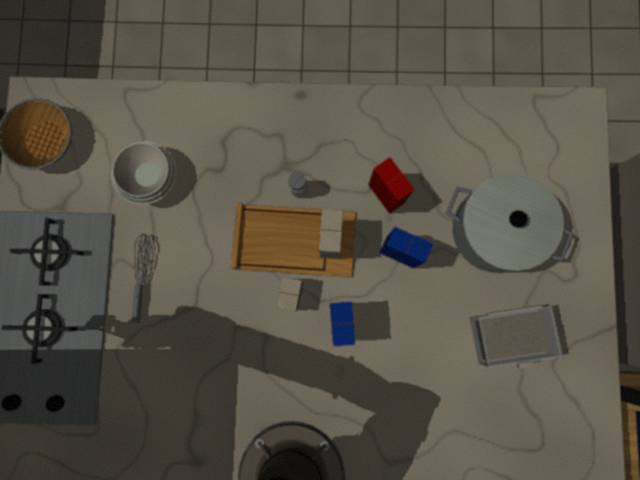

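The tall white carton stands at scene (307,262) and top (331,233). The look-alikes are blue at scene (258,243) and (326,222), red at (245,277), and the short white carton at (354,253). The one on the board across the near line is the target, and the stop is at the left in the top view (+y). I'll enlarge both views to confirm and to read the corners.

Run:
```python
import cv2,numpy as np
a=cv2.imread("pics/t0.png")[165:315,220:370]; b=cv2.imread("pics/s0.png")[215:335,250:400]
a=cv2.convertScaleAbs(cv2.resize(a,None,fx=4,fy=4,interpolation=cv2.INTER_CUBIC),alpha=1.5)
b=cv2.resize(b,None,fx=5,fy=5,interpolation=cv2.INTER_CUBIC)
cv2.imwrite("pics/ta.png",a);cv2.imwrite("pics/sa.png",b)
```

```text
(no output)
```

View pics/ta.png

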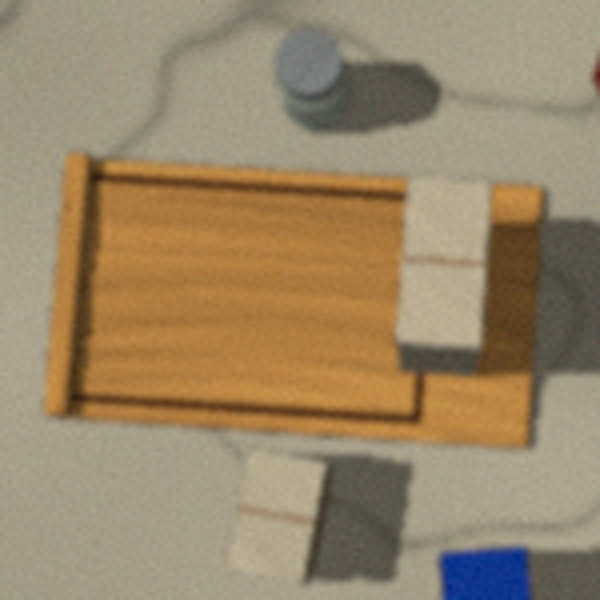

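View pics/sa.png

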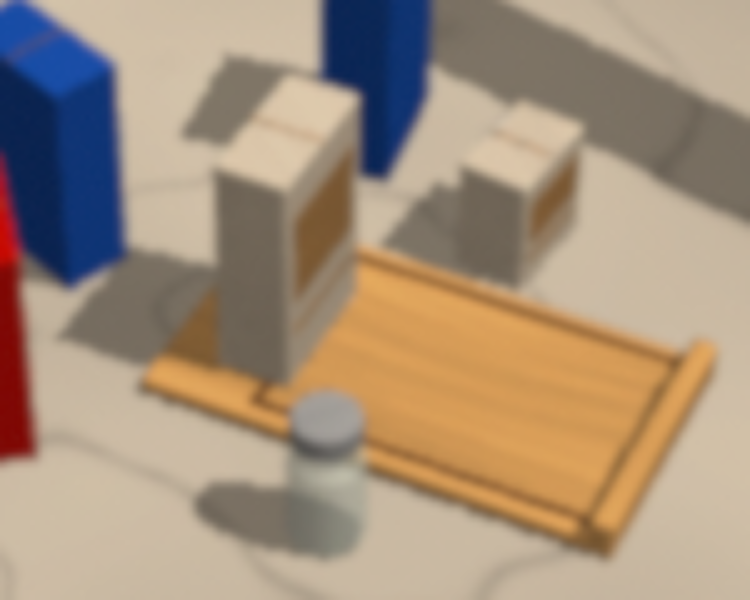

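The crops confirm the target: the white carton stands on the board over the near line. Its top face in the top crop has corners (408,180), (489,180), (479,348) and (398,343). The stop is on the left, the jar above and the short carton below.

Run:
```python
from h import *
def t(u,v,z): return onz("top",u/4+220-.4,v/4+165-.4,z)
def s(u,v,z): return onz("scene",u/5+250-.4,v/5+215-.4,z)
np.set_printoptions(precision=4,suppress=True)
for n,l in dict(boardR=[(543,186,.012),(530,445,.012)],stop=[(68,153,.026),(48,413,.026),(90,153,.026),(70,413,.026)],line_in=[(98,178,.012),(418,408,.012),(76,398,.012)],cart=[(408,180,.162),(489,180,.162),(479,348,.162),(398,343,.162)],short=[(248,452,.08),(328,460,.08),(305,580,.08),(230,570,.08)],jarcap=[(310,62,.09)]).items():
  print(n,*[t(*q)[:2] for q in l])
print("scene cart top",*[s(*q)[:2] for q in [(290,75,.162),(360,95,.162),(288,190,.162),(216,170,.162)]])
print("scene foot",s(290,385,.012)[:2], "boardcorner",s(145,385,.012)[:2],"stop",s(607,550,.012)[:2],s(715,345,.026)[:2])
print(r.get_obs()["tcp_pos"])
print(cv2.Rodrigues(r.get_obs()["orientation"])[0])
c=eyes.camera_info("wrist");print(c)
```

```text
boardR [ 0.6203 -0.1349] [ 0.463 -0.13 ]
stop [0.6309 0.1523] [0.4734 0.1568] [0.6312 0.139 ] [0.4738 0.1437]
line_in [0.6188 0.1358] [ 0.4834 -0.0626] [0.484 0.143]
cart [ 0.592  -0.0549] [ 0.593 -0.098] [ 0.5028 -0.0947] [ 0.5044 -0.0519]
short [0.45   0.0324] [ 0.4467 -0.013 ] [ 0.3792 -0.0022] [0.3836 0.0401]
jarcap [0.6739 0.004 ]
scene cart top [ 0.5032 -0.0951] [ 0.5033 -0.0524] [ 0.5924 -0.0554] [ 0.5934 -0.0975]
scene foot [ 0.5893 -0.0568] boardcorner [ 0.623  -0.1319] stop [0.6331 0.15  ] [0.4737 0.1569]
[0.2963 0.6059 0.2444]
[[-0.8984  0.4393 -0.0007]
 [ 0.4393  0.8984 -0.0016]
 [-0.0001 -0.0017 -1.    ]]
{'mtx': array([[364.5296,   0.    , 320.1081],
       [  0.    , 364.5296, 240.438 ],
       [  0.    ,   0.    ,   1.    ]]), 'k1': -0.07516470745180746, 'tool_from_camera': array([[ 0.0003, -0.9659, -0.2589,  0.0636],
       [ 1.    ,  0.0009, -0.0021,  0.0001],
       [ 0.0023, -0.2589,  0.9659, -0.129 ],
       [ 0.    ,  0.    ,  0.    ,  1.    ]])}
```

The two views agree within 2 mm. The carton is square to the board, with its front face about 45 mm short of where it will stop (head at y≈0.097, stop at y≈0.141). Now I'll move behind it.

>>> step_arm(
  rows=[
    [0.021,-0.063,0,0,0,-0.018],
    [0.042,-0.126,0,0,0,-0.037],
    [0.063,-0.19,0,0,0,-0.055],
    [0.084,-0.253,0,0,0,-0.073],
    [0.105,-0.316,0,0,0,-0.092],
  ],
  jaw=0.5,
  squeeze=20,
)

```text
clock: 0.52
tcp_pos: [0.3596, 0.4147, 0.2449]
orientation: [-1.146, -2.925, 0.001]
contact_force: [0.2, 0.1, -0.2]
grip_width: 0.0426
gripper_force: 0.0
```

>>> step_arm(
  rows=[
    [0.021,-0.063,0,0,0,-0.018],
    [0.042,-0.126,0,0,0,-0.037],
    [0.063,-0.19,0,0,0,-0.055],
    [0.084,-0.253,0,0,0,-0.073],
    [0.105,-0.316,0,0,0,-0.092],
  ],
)

```text
clock: 0.93
tcp_pos: [0.4225, 0.2251, 0.2452]
orientation: [-1.555, -2.73, 0.0]
contact_force: [0.5, -0.5, -0.5]
grip_width: 0.0428
gripper_force: 0.0
```

>>> step_arm(
  rows=[
    [0.021,-0.063,0,0,0,-0.018],
    [0.042,-0.126,0,0,0,-0.037],
    [0.063,-0.19,0,0,0,-0.055],
    [0.084,-0.253,0,0,0,-0.073],
    [0.105,-0.316,0,0,0,-0.092],
  ],
)

```text
clock: 1.35
tcp_pos: [0.4854, 0.0356, 0.2453]
orientation: [-1.932, -2.477, -0.0]
contact_force: [0.9, 0.2, 1.1]
grip_width: 0.0427
gripper_force: 0.0
```

>>> step_arm(
  rows=[
    [0.02,-0.059,0,0,0,-0.018],
    [0.04,-0.118,0,0,0,-0.036],
    [0.06,-0.176,0,0,0,-0.054],
    [0.08,-0.235,0,0,0,-0.072],
    [0.101,-0.293,0,0,0,-0.09],
  ],
)

```text
clock: 1.77
tcp_pos: [0.5461, -0.1399, 0.2451]
orientation: [-2.261, -2.18, 0.0]
contact_force: [0.9, -0.1, 0.2]
grip_width: 0.0431
gripper_force: 0.0
```

>>> step_arm(
  rows=[
    [0,0,-0.03,0,0,0],
    [0,0,-0.07,0,0,0],
    [0,0,-0.11,0,0,0],
    [0,0,-0.145,0,0,0],
    [0,0,-0.145,0,0,0],
  ],
)

```text
clock: 2.18
tcp_pos: [0.5432, -0.1374, 0.1543]
orientation: [-2.254, -2.18, 0.008]
contact_force: [-0.3, 0.1, -0.8]
grip_width: 0.0423
gripper_force: 0.0
```

Run:
```python
from h import *
o=r.get_obs();print(o["tcp_pos"],cv2.Rodrigues(o["orientation"])[0][:,1],o["contact_force"],r.tips_ahead)
im=save("scene","pics/s1.png")[170:350,200:400]
cv2.imwrite("pics/s1c.png",cv2.resize(im[:,:,::-1],None,fx=3,fy=3,interpolation=cv2.INTER_CUBIC))
```

```text
[ 0.54321628 -0.13735006  0.15427982] [ 0.99940517 -0.03364246 -0.0075827 ] [-0.30367328  0.13406657 -0.75308856] 0.014
```

View pics/s1c.png

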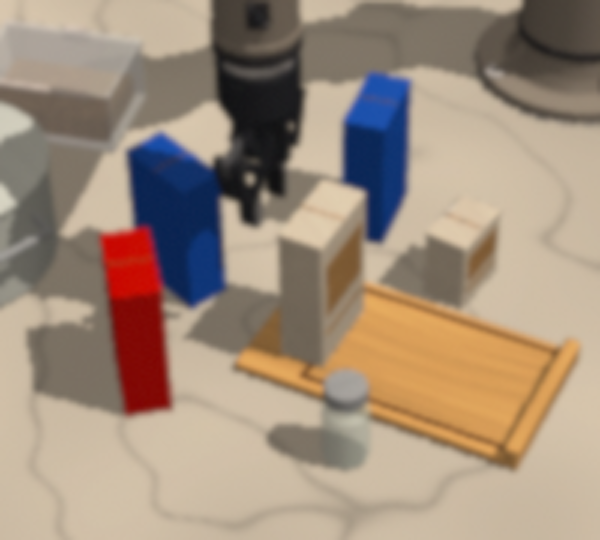

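The fingers stand clear behind the carton in the scene crop, around (255,190), and the carton has not moved. Approach and slow push.

>>> step_arm(
  rows=[
    [0.003,0.015,0,0,0,0],
    [0.006,0.028,0,0,0,0],
    [0.006,0.036,0,0,0,0],
    [0.006,0.042,0,0,0,0],
    [0.006,0.048,0,0,0,0],
  ],
)

```text
clock: 2.65
tcp_pos: [0.5503, -0.1086, 0.1591]
orientation: [2.257, 2.184, 0.002]
contact_force: [-0.2, -0.7, 0.4]
grip_width: 0.0429
gripper_force: 0.5
```

>>> step_arm(
  rows=[
    [0,0.006,0,0,0,0],
    [0,0.012,0,0,0,0],
    [0.001,0.018,0,0,0,0],
    [0.001,0.024,0,0,0,0],
    [0.001,0.03,0,0,0,0],
  ],
)

```text
clock: 3.07
tcp_pos: [0.5503, -0.0911, 0.1583]
orientation: [-2.259, -2.183, 0.0]
contact_force: [0.1, -0.8, -0.2]
grip_width: 0.0431
gripper_force: 0.2
```

>>> step_arm(
  rows=[
    [0,0.006,0,0,0,0],
    [0,0.012,0,0,0,0],
    [0.001,0.018,0,0,0,0],
    [0.001,0.024,0,0,0,0],
    [0.001,0.03,0,0,0,0],
  ],
)

```text
clock: 3.48
tcp_pos: [0.5509, -0.0729, 0.1582]
orientation: [-2.259, -2.184, 0.0]
contact_force: [-0.8, 0.3, 0.2]
grip_width: 0.0429
gripper_force: 0.0
```

Run:
```python
from h import *
o=r.get_obs();print(o["tcp_pos"],o["contact_force"])
im=save("scene","pics/s2.png")[170:350,200:400]
cv2.imwrite("pics/s2c.png",cv2.resize(im[:,:,::-1],None,fx=3,fy=3,interpolation=cv2.INTER_CUBIC))
```

```text
[ 0.55090749 -0.07293605  0.15823327] [-0.75334379  0.34103191  0.17564662]
```

View pics/s2c.png

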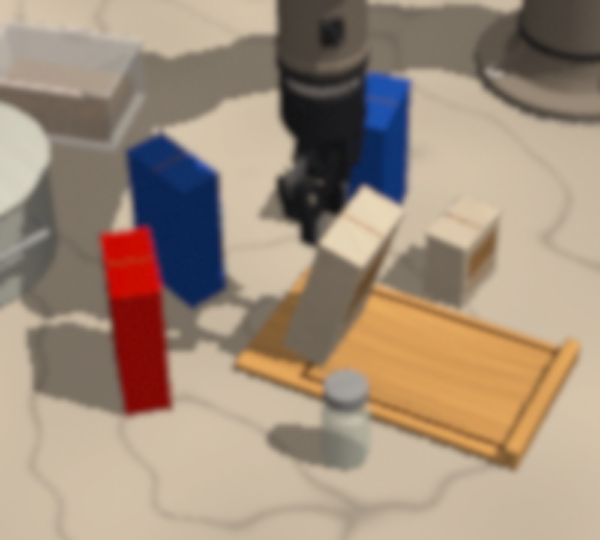

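The carton is tipping forward (crop (345,275)) and already leaving the fingers. I'll let it fall while I withdraw.

>>> step_arm(
  rows=[
    [0,0,0,0,0,0],
    [0,-0.01,0,0,0,0],
    [0,-0.03,0,0,0,0],
    [-0.001,-0.05,0,0,0,0],
    [-0.003,-0.07,0,0,0,0],
  ],
)

```text
clock: 3.95
tcp_pos: [0.5489, -0.1176, 0.1584]
orientation: [2.26, 2.182, -0.0]
contact_force: [-0.1, 0.1, 0.2]
grip_width: 0.0425
gripper_force: 0.0
```

>>> step_arm(
  rows=[
    [-0.002,-0.01,0,0,0,0],
    [-0.002,-0.01,0,0,0,0],
    [-0.002,-0.01,0,0,0,0],
    [-0.002,-0.01,0,0,0,0],
    [-0.002,-0.01,0,0,0,0],
  ],
)

```text
clock: 4.37
tcp_pos: [0.548, -0.1206, 0.1582]
orientation: [-2.257, -2.184, -0.0]
contact_force: [-0.4, 0.2, 0.2]
grip_width: 0.0426
gripper_force: 0.0
```

Run:
```python
from h import *
o=r.get_obs();print(o["tcp_pos"],o["contact_force"])
b=save("scene","pics/s3.png")[210:340,270:400]
a=save("top","pics/t3.png")[165:315,220:370]
b=cv2.resize(b[:,:,::-1],(400,400),interpolation=cv2.INTER_CUBIC);a=cv2.convertScaleAbs(cv2.resize(a[:,:,::-1],(400,400),interpolation=cv2.INTER_CUBIC),alpha=1.5)
cv2.imwrite("pics/c3.png",np.hstack([a,b]))
```

```text
[ 0.54803487 -0.12064107  0.15822319] [-0.4141086   0.2354392   0.23895559]
```

View pics/c3.png

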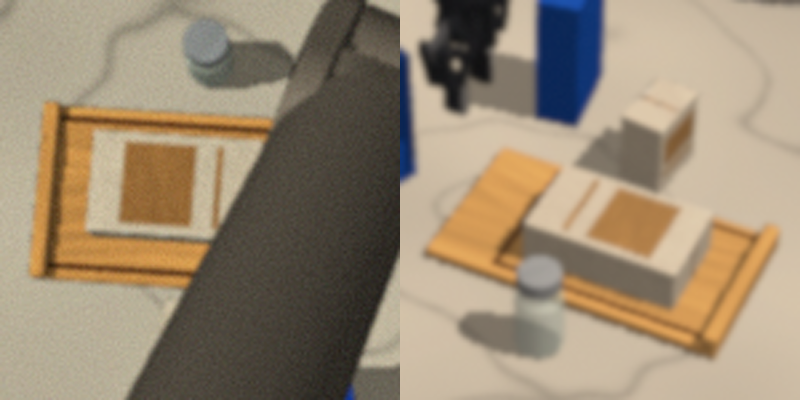

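It landed lying in the outline: head end at left crop (93,128)–(86,232), foot end at right crop (565,168)–(523,213).

Run:
```python
from h import *
t=lambda u,v,z:onz("top",u*.375+220-.3,v*.375+165-.3,z)[:2]
s=lambda u,v,z:onz("scene",u*.325+270-.3,v*.325+210-.3,z)[:2]
print("head",t(93,128,.057),t(86,232,.057),"sc head",s(313,210,.057))
print("foot",s(165,168,.057),s(123,220,.057))
print("stop inner",t(64,104,.026),t(50,275,.026),s(375,226,.026),s(311,352,.012))
```

```text
head [0.60189909 0.1033328 ] [0.50974656 0.1055123 ] sc head [0.50793422 0.10301593]
foot [ 0.51097072 -0.04259038] [ 0.59061554 -0.04948739]
stop inner [0.62923901 0.13505194] [0.4739209  0.14050184] [0.4731697  0.15365895] [0.63168861 0.1487985 ]
```

Gap to the stop is about 38 mm. Descend behind the foot.

>>> step_arm(
  rows=[
    [0.003,0.025,-0.02,0,0,0],
    [0.003,0.025,-0.07,0,0,0],
    [0.003,0.025,-0.12,0,0,0],
    [0.003,0.025,-0.17,0,0,0],
    [0.003,0.025,-0.203,0,0,0],
  ],
)

```text
clock: 4.88
tcp_pos: [0.5483, -0.104, 0.0331]
orientation: [-2.255, -2.184, 0.003]
contact_force: [-0.5, 0.3, -0.4]
grip_width: 0.0427
gripper_force: 0.0
```

>>> step_arm(
  rows=[
    [0,0,0,0,0,0],
    [0,0.015,0,0,0,0],
    [0,0.03,0,0,0,0],
    [0.001,0.045,0,0,0,0],
    [0.002,0.055,0,0,0,0],
  ],
)

```text
clock: 5.3
tcp_pos: [0.5521, -0.071, 0.0377]
orientation: [2.256, 2.185, 0.004]
contact_force: [-0.1, -0.4, 0.5]
grip_width: 0.0426
gripper_force: 0.0
```

>>> step_arm(
  rows=[
    [0,0.007,0,0,0,0],
    [0,0.014,0,0,0,0],
    [0.001,0.021,0,0,0,0],
    [0.001,0.028,0,0,0,0],
    [0.001,0.035,0,0,0,0],
  ],
)

```text
clock: 5.72
tcp_pos: [0.5519, -0.0532, 0.0369]
orientation: [2.259, 2.181, 0.0]
contact_force: [-0.3, -2.6, 1.1]
grip_width: 0.0425
gripper_force: 1.8
```

>>> step_arm(
  rows=[
    [0,0.006,0,0,0,0],
    [0,0.012,0,0,0,0],
    [0.001,0.018,0,0,0,0],
    [0.001,0.024,0,0,0,0],
    [0.001,0.03,0,0,0,0],
  ],
)

```text
clock: 6.13
tcp_pos: [0.5523, -0.0346, 0.0367]
orientation: [2.259, 2.182, 0.0]
contact_force: [0.2, -4.2, 4.1]
grip_width: 0.0429
gripper_force: 2.2
```

>>> step_arm(
  rows=[
    [0,0.004,0,0,0,0],
    [0,0.008,0,0,0,0],
    [0,0.012,0,0,0,0],
    [0,0.015,0,0,0,0],
    [0.001,0.018,0,0,0,0],
  ],
)

```text
clock: 6.55
tcp_pos: [0.5524, -0.0235, 0.0364]
orientation: [-2.258, -2.183, 0.001]
contact_force: [-1.2, -4.3, 3.7]
grip_width: 0.0429
gripper_force: 2.1
```

>>> step_arm(
  rows=[
    [0,0.002,0,0,0,0],
    [0,0.004,0,0,0,0],
    [0,0.006,0,0,0,0],
  ],
)

```text
clock: 6.8
tcp_pos: [0.5526, -0.0198, 0.0364]
orientation: [-2.259, -2.183, 0.0]
contact_force: [-0.3, -4.2, 2.1]
grip_width: 0.0429
gripper_force: 2.0
```

>>> step_arm(
  rows=[
    [0,0.002,0,0,0,0],
    [0,0.004,0,0,0,0],
  ],
)

```text
clock: 6.97
tcp_pos: [0.5523, -0.0197, 0.0364]
orientation: [2.259, 2.181, -0.003]
contact_force: [-1.2, -11.1, 2.1]
grip_width: 0.0428
gripper_force: 5.9
```

The force jumped to 11 N with the tool stopped, so the head is on the stop. One small press to square it, then back off.

>>> step_arm(
  rows=[
    [0,0.001,0,0,0,0],
    [0,0.001,0,0,0,0],
  ],
)

```text
clock: 7.13
tcp_pos: [0.5522, -0.0197, 0.0364]
orientation: [2.26, 2.18, -0.003]
contact_force: [-1.1, -10.3, 2.3]
grip_width: 0.0428
gripper_force: 5.1
```

>>> step_arm(
  rows=[
    [0,-0.01,0,0,0,0],
    [0,-0.03,0,0,0,0],
    [-0.001,-0.06,0,0,0,0],
    [-0.003,-0.1,0,0,0,0],
    [-0.005,-0.135,0.02,0,0,0],
  ],
)

```text
clock: 7.55
tcp_pos: [0.5482, -0.0981, 0.0468]
orientation: [-2.254, -2.183, 0.003]
contact_force: [0.1, -0.1, -0.4]
grip_width: 0.0429
gripper_force: 0.0
```

>>> step_arm(
  rows=[
    [0,-0.01,0.04,0,0,0],
    [0,-0.01,0.1,0,0,0],
    [0,-0.01,0.16,0,0,0],
    [0,-0.01,0.22,0,0,0],
    [0,-0.01,0.28,0,0,0],
  ],
)

```text
clock: 7.97
tcp_pos: [0.5492, -0.1037, 0.2179]
orientation: [-2.257, -2.183, -0.0]
contact_force: [-0.1, 0.5, -0.4]
grip_width: 0.0426
gripper_force: 0.0
```

Run:
```python
from h import *
o=r.get_obs();print(o["tcp_pos"],o["contact_force"])
b=save("scene","pics/s4.png")[210:340,270:400]
a=save("top","pics/t4.png")[165:315,220:370]
b=cv2.resize(b[:,:,::-1],(400,400),interpolation=cv2.INTER_CUBIC);a=cv2.convertScaleAbs(cv2.resize(a[:,:,::-1],(400,400),interpolation=cv2.INTER_CUBIC),alpha=1.5)
cv2.imwrite("pics/c4.png",np.hstack([a,b]))
```

```text
[ 0.54919949 -0.10372434  0.21792149] [-0.1058377   0.51939625 -0.42474952]
```

View pics/c4.png

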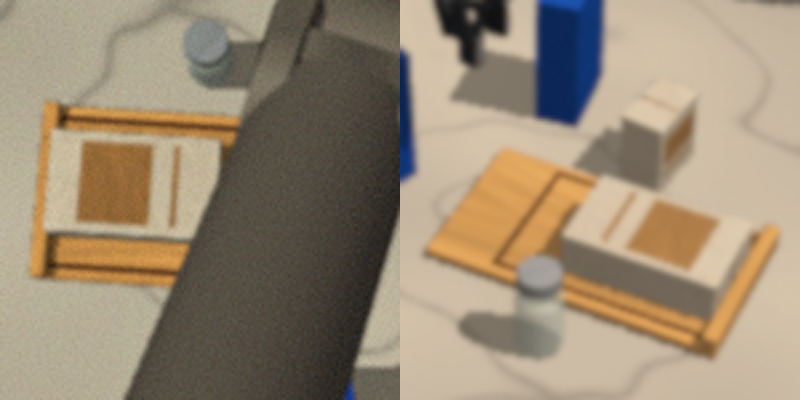

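The carton lies flat inside the outline with its head end at the stop, left crop (50,130)–(43,232), y≈0.141. The jar and short carton have not moved and the arm is clear.

```bash
python3 -c "
from h import *
t=lambda u,v,z:onz('top',u*.375+220-.3,v*.375+165-.3,z)[:2]
print(t(50,130,.057),t(43,232,.057))
print(r.hand_in())"
```

```text
[0.59919181 0.14114301] [0.50879125 0.1430427 ]
the job is handed in; nothing more can be done
None
```

I pushed the tall carton over onto its broad face inside the outline, slid it until its top end met the stop (contact force rose to about 11 N), and handed the job in at about 8 s; the jar and short carton beside the board have not moved.

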